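# Touch off and set the grain mill

### The job

Set the grain mill on the baker's bench for coarse meal: turn its setting dial by the black grip bar clockwise until you feel the stones just touch, without forcing them together, then back it off counter-clockwise by exactly four clicks. Then push the red lock lever fully over, away from the robot's side of the mill, to lock the setting; let go of everything and leave all other things standing where they are.

Things in the scene. Friction and masses are not known exactly. Their poses are not given: they have to be found in the camera images.
- mill: Grain mill: wooden box 250 (x) x 300 (y) x 130 mm high, fixed. Origin: centre of its underside; x runs from front (spout, robot's side) to back, z up. On its flat top: setting dial (axis at x -60, y -80 mm), lock lever's block (70 x 50 x 25 mm, at x -55, y +95), steel hopper (radius 58, 60 tall, at x +62, y +10) and a blue pot at the back left corner.
- dial_grip (a point): On the upright axis of the setting dial, mid black grip bar, at gripping height. Bar: 64 mm long along this point's x, 14 mm thick along y, from 23 mm below to 12 mm above this point; z up. Seen from above, clockwise closes the stones. It clicks every 18 degrees: each click resists up to about 0.15 N m, then pulls ahead into the next notch; let go a third of a click off a notch, it falls in.
- dial_skirt (a point): Top centre, on the axis, of the dial's round silver skirt (80 mm across, 20 mm tall, turns with the bar, above a fixed 92 mm ring), 23 mm below dial_grip. The dial starts in a notch 2 to 4 clicks open from the touch notch, where the stones meet; that place varies and is unmarked. It can open to 7 clicks.
- stone_gap (a joint): Stone gap in m, driven by the dial: 0 = just touching, 0.00002 per click open; far too fine for these noisy readings, so count clicks by feel. Past the touch notch, clockwise meets a springy resistance, about 0.3 N m at once plus 1.4 N m per rad (and the click's own); let go, it springs back to the notch. Forced over 14 degrees past, the stones jam: failure.
- lock_tip (a point): Centre of the red ball, 26 mm across, at the end of the lock lever (steel rod 10 mm thick, 65 mm from its pivot to this point). The pivot lies on the mill's top, 22 mm above it, its axis along the mill's y; the lever swings in the mill's x-z plane and stays where it is left.
- lock (a joint): Lock lever angle in rad: 0 = leaning 0.5 rad from upright towards the mill's front (-x of the mill, the robot's side), 1.0 = leaning 0.5 rad to the back (+x of the mill), fully locked, where it stops. Starts between 0 and 0.2. About 0.06 N m of friction, a push of 1 N at the ball.
- bowl: Small steel bowl, 110 mm across, 50 mm high, on the bench under the mill's spout. Origin under its centre. Leave alone.
- grain_cup: Small blue pot, 52 mm across, 40 mm high, on the mill's top near its back left corner. Origin under its centre. Leave alone.
- tin: Aluminium loaf tin, bottom up, 210 x 110 x 90 mm. Origin under its centre. Leave alone.
- jar: Jar of seeds with a steel lid, 80 mm across, 130 mm high. Origin under its centre. Leave alone.
- timer_blue: Blue kitchen timer, a 26 x 62 x 62 mm block standing upright. Origin under its centre. Leave alone.
- timer_pink: Pink kitchen timer, same size. Origin under its centre. Leave alone.

How it is judged:
By the outcome, as a careful person would: the job done as asked, in the order asked, and still so for the second after the job is handed in, with the robot touching nothing.
It also fails if it takes over 72 s, if anything falls off the work surface, if the arm or the gripper's body presses on something with over 40 N, if the wrist force passes 120 N, or if a joint passes its speed limit or range.

### The arm

A 6-joint arm with a two-finger parallel gripper is mounted at the origin on the work surface. World frame = base frame: x ahead of the robot, y to its left, z up, the work surface at z = 0. Lengths are in m, angles in rad, forces in N, time in s.
With the tool pointing down it reaches from about 0.25 to 0.725 m from the base axis. Payload 4 kg.
Tool frame: the origin (TCP) lies midway between the tips of the shut fingers; the grasp point (between the pads) lies 19 mm behind it; z points along the fingers, x is the direction in which the jaws open and shut, and the axes are right-handed (so a half turn about z gives the same grasp; the last joint's range is limited). The gripper opens to 85 mm and grips with 20 to 120 N. Pads are 22 mm wide; open, the fingers measure 114 mm over their backs; the gripper's body (76 mm by 85 mm) begins 54 mm behind the grasp point. The pads swing forward as they close: fully open they stand 13 mm farther back than shut.
Start: joints at [1.199, 0.241, 0.005, 1.335, 0, 1.571], TCP at [0.182, 0.466, 0.231] pointing down, gripper open.
Joint ranges: [-2.72, 2.72], [-1.05, 1.87], [-1.09, 1.28], [-1.99, 2.15], [-1.42, 1.44], [-3.14, 3.14]. Speed limits (rad/s): [2.79, 2.79, 3.14, 3.14, 3.14, 3.14].

### API

Orientations are given as a unit quaternion [x, y, z, w].
In Python, from workcell import bot, vision, ticket gives the robot as it stands.
- The arm moves only by the tool play_rows, never from a script. Its argument "deltas" is one flat list of numbers, 5 for each row, row after row: the opening, from 0 (shut) to 1 (fully open), then the shift along the tool's x, y, z in units of 60 mm (1.0 is 60 mm), then the turn about the tool's z in degrees. A call has 1 to 12 rows; each row shifts and turns the pose as measured when the row begins, along the tool's axes as they then stand; what a row does not reach is not made up. A row lasts 1/8 s, in which the tool goes at most 62.5 mm and 10.7 degrees, less where a joint would pass 70% of its speed; a pose out of reach is approached as far as the arm can. A call is refused whole if a number of a shift passes 1 or a number of a turn 10.7, either way. A call with a gripper value outside its range is refused whole. The fingers move at their own pace and stop on an object; the grip force is fixed at half the most. Time passes only in rows, so rows that do not move let the fingers close. It gives the time, the measured TCP pose, the force and the opening at its end, in the units of the state.
- bot.get_obs(): the state, without advancing time (a new reading comes with each control period).
- vision.camera(name): name is "side" or "top" or "wrist"; returns a dict with "color" (480x640x3 uint8, blue, green, red), "intrinsics" (3x3 intrinsics, pixels), "k1" (the pictures are not rectified: a ray, as slopes to the right and down, at radius r is drawn at 1 + k1 r^2 times it, then the intrinsics apply), "rvec" (rotation vector, rad) and "tvec" (3), from world to camera coordinates, as OpenCV has them. Camera axes: x right, y down, z forward; pixel columns grow to the right and rows downward; lengths in m; the calibration is good to about 2 mm. A picture is of the moment at which its call begins. There is no depth.
- ticket.job_done(): hands the job in, once; it reports no verdict.
The state is a dict: "clock": time; "joint_pos": joint angles; "joint_vel": joint speeds; "tau": joint torques, N m; "eef_pos": TCP position; "tool_rot": TCP orientation; "ft_force": force on the tool from outside, world axes, zero at the start; "ft_torque": the same for the moment, N m; "grip_width": finger opening in m.
Only numpy, scipy, OpenCV 4.12 (cv2) and the standard library are available. Lean on these libraries where they do the work, as an engineer would, in place of code of your own. Each camera call takes 0.05 s, during which the arm holds its last target. There are 200 camera calls.

## Working session

There is one attempt and no reset: what is moved stays moved. The work goes in short steps, Python scripts to look and compute and a tool call to move; the robot and the scene stay as the last step left them, time stands still between calls to the robot, and variables do not carry over. Pictures are saved under pics/ and viewed, about 8 in all and at most 12, crops included, and the job is handed in when it is done.

Besides the shell and the picture viewer there is one more tool, called as name(argument=value, ...), one argument or row to a line, values as JSON. play_rows: Moves the arm, as the interface text tells. Its arguments: {"type":"object","properties":{"deltas":{"type":"array"}},"required":["deltas"]}

```bash
mkdir -p pics; python3 - <<'E'
from workcell import bot, vision
import cv2,pickle
o=bot.get_obs()
for k,v in o.items(): print(k,v)
for n in ("top","side"):
    c=vision.camera(n); cv2.imwrite(f"pics/{n}0.png",c["color"]); pickle.dump(c,open(f"{n}0.pkl","wb"))
    print(n,c["intrinsics"],c["k1"],c["rvec"],c["tvec"])
E
```

```text
clock 0.0
joint_pos [1.19897980e+00 2.41372129e-01 3.71658480e-03 1.33516050e+00
 3.95795321e-05 1.57077816e+00]
joint_vel [-1.85833470e-03 -6.31780220e-04  8.17096556e-04 -2.63587476e-05
  7.21307920e-04 -1.16141627e-03]
tau [-5.20483118e-04 -3.72315001e+01  2.52409583e+01  1.69216830e-02
  1.08506895e-04  2.78240151e-07]
eef_pos [0.18141786 0.46526141 0.23043041]
tool_rot [ 8.25617996e-01  5.64228592e-01 -8.44933062e-04  5.53436723e-04]
ft_force [ 0.16825437 -0.82238289  0.0312095 ]
ft_torque [ 0.04063502  0.04637113 -0.02695624]
grip_width 0.08517622047260812
top [[559.94305429   0.         319.52850804]
 [  0.         559.94305429 234.17703404]
 [  0.           0.           1.        ]] -0.040658513361559255 [ 2.21948315 -2.18648713  0.08111007] [-0.00997779  0.52630072  1.34104871]
side [[604.63104356   0.         304.60508494]
 [  0.         604.63104356 240.83149116]
 [  0.           0.           1.        ]] -0.008502622856975799 [ 2.2215875  -0.42027663  0.21072718] [-0.47692551  0.23741935  1.16310324]
```

View pics/top0.png

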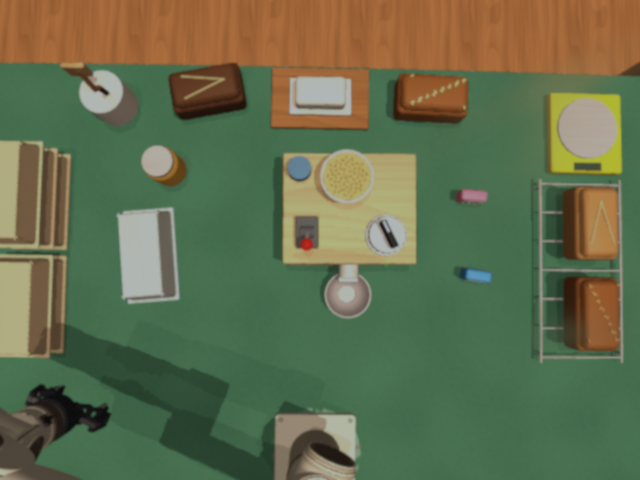

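View pics/side0.png

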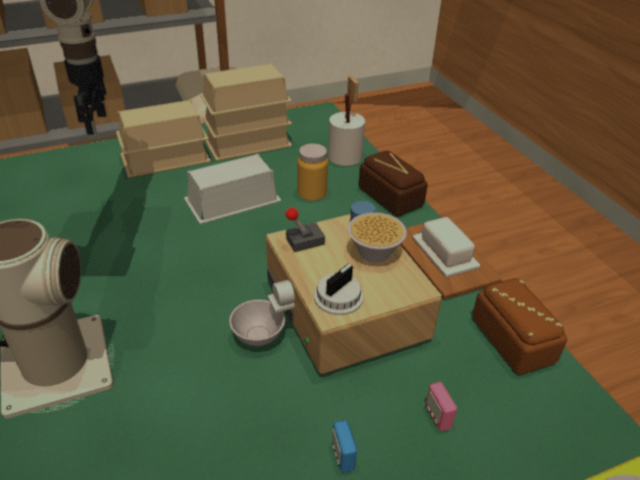

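Top view: mill top corners at about (283,153), (415,153), (416,264) and (283,264); dial at (387,235) with the bar running (381,221)–(396,247); red ball at (307,244). In the side view the ball is at (292,214) and the bar at about (340,281).

```bash
cat > h.py <<'E'
import numpy as np,cv2,pickle
from workcell import bot,vision
def cal(c):
    R=cv2.Rodrigues(np.array(c["rvec"],float))[0]; t=np.array(c["tvec"],float).ravel(); return R,t,np.array(c["intrinsics"]),np.array([c["k1"],0,0,0.])
def ray(c,uv):
    R,t,K,d=cal(c); p=cv2.undistortPointsIter(np.array(uv,float).reshape(1,1,2),K,d,None,None,(3,50,1e-12)).ravel()
    return -R.T@t, R.T@np.array([p[0],p[1],1.])
def atz(c,uv,z):
    o,r=ray(c,uv); return o+r*(z-o[2])/r[2]
def tri(c1,u1,c2,u2):
    A=np.zeros((3,3));b=np.zeros(3);L=[]
    for c,u in((c1,u1),(c2,u2)):
        o,r=ray(c,u); r/=np.linalg.norm(r); P=np.eye(3)-np.outer(r,r); A+=P;b+=P@o;L.append((o,P))
    x=np.linalg.solve(A,b); return x,[np.linalg.norm(P@(x-o)) for o,P in L]
def proj(c,X):
    return cv2.projectPoints(np.array(X,float).reshape(-1,3),np.array(c["rvec"],float),np.array(c["tvec"],float),np.array(c["intrinsics"]),np.array([c["k1"],0,0,0.]))[0].reshape(-1,2)
def red(c):
    h=cv2.cvtColor(c["color"],cv2.COLOR_BGR2HSV); m=((h[...,0]<6)|(h[...,0]>174))&(h[...,1]>200)&(h[...,2]>120)
    n,l,s,ce=cv2.connectedComponentsWithStats(m.astype(np.uint8)); i=1+np.argmax(s[1:,4]); return ce[i],s[i]
E
python3 - <<'E'
from h import *
T=pickle.load(open("top0.pkl","rb"));S=pickle.load(open("side0.pkl","rb"))
rt,rs=red(T),red(S); print(rt,rs,tri(T,rt[0],S,rs[0]))
for uv in [(283,153),(415,153),(416,264),(283,264)]: print(uv,atz(T,uv,.13).round(4))
g=cv2.cvtColor(T["color"],cv2.COLOR_BGR2GRAY)[210:260,360:415]
m=(g<60).astype(np.uint8); n,l,s,ce=cv2.connectedComponentsWithStats(m); i=1+np.argmax(s[1:,4]); ys,xs=np.nonzero(l==i)
(cx,cy),wh,a=cv2.minAreaRect(np.c_[xs,ys].astype(np.float32)); print(s[i],cx+360,cy+210,wh,a)
# side corners of mill top
a=cv2.resize(T["color"][140:275,270:430],None,fx=4,fy=4,interpolation=cv2.INTER_CUBIC)
b=cv2.resize(S["color"][200:330,255:415],None,fx=4,fy=4,interpolation=cv2.INTER_CUBIC)
cv2.imwrite("pics/crop1.png",cv2.resize(np.vstack([a,b]),None,fx=.56,fy=.56,interpolation=cv2.INTER_AREA) if 0 else a)
cv2.imwrite("pics/crop2.png",b)
E
```

```text
(array([306.42307692, 243.96153846]), array([302, 239,  10,  10,  78], dtype=int32)) (array([291.49425287, 213.24137931]), array([286, 209,  12,  10,  87], dtype=int32)) (array([0.49488827, 0.02843246, 0.20996498]), [np.float64(0.00013801547932347285), np.float64(0.00013801547932351907)])
(283, 153) [0.7002 0.0842 0.13  ]
(415, 153) [ 0.7058 -0.2115  0.13  ]
(416, 264) [ 0.4572 -0.2149  0.13  ]
(283, 264) [0.453  0.0797 0.13  ]
[ 20  13  17  24 113] 387.7000045776367 233.89999961853027 (26.385601043701172, 5.813776969909668) 63.43495178222656
```

View pics/crop1.png

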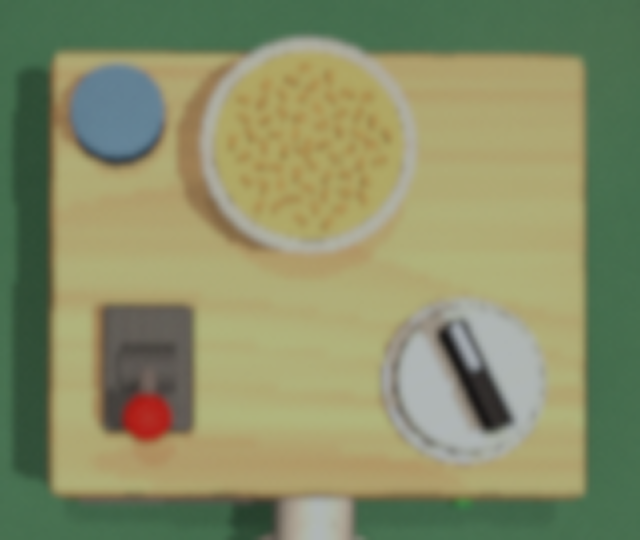

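View pics/crop2.png

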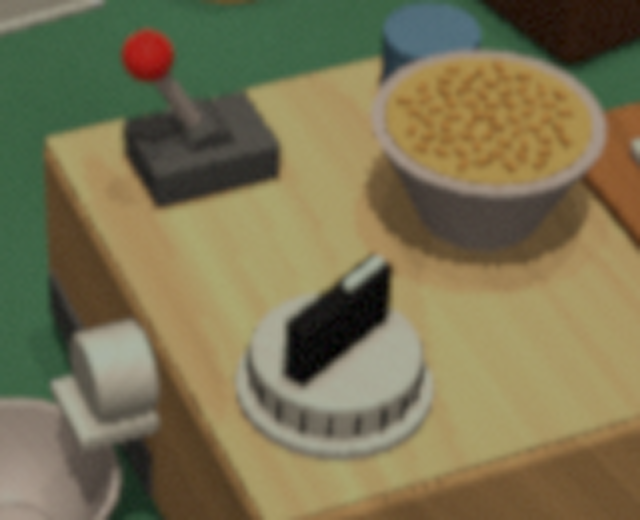

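```bash
python3 - <<'E'
from h import *
T=pickle.load(open("top0.pkl","rb"));S=pickle.load(open("side0.pkl","rb"))
f=lambda c:(270+c[0]/4,140+c[1]/4); g=lambda c:(255+c[0]/4,200+c[1]/4)
A=tri(T,f((453,324)),S,g((379,260))); B=tri(T,f((500,427)),S,g((296,322))); print(A,B)
d=A[0]-B[0]; print(np.linalg.norm(d),np.degrees(np.arctan2(d[1],d[0])),(A[0]+B[0])/2)
for z in(.15,.155,.16): print(z,atz(T,f((468,382)),z),'skirt centre top', proj(S,[.5203,-.1466,z]),proj(S,[.5203,-.1466,z])*4-[1020,800])
print(cal(S)[0].T@-cal(S)[1])
E
```

```text
(array([ 0.54713302, -0.13332968,  0.18992622]), [np.float64(0.0003585289121078526), np.float64(0.000358528912107992)]) (array([ 0.49376551, -0.15878903,  0.19110789]), [np.float64(0.0011962787973487056), np.float64(0.0011962787973486327)])
0.059141062478871805 25.503814458951567 [ 0.52044926 -0.14605935  0.19051706]
0.15 [ 0.51837132 -0.1469768   0.15      ] skirt centre top [[338.19439991 289.20140138]] [[332.77759962 356.80560553]]
0.155 [ 0.51810051 -0.14627754  0.155     ] skirt centre top [[338.31076213 287.22631057]] [[333.24304853 348.90524226]]
0.16 [ 0.51782971 -0.14557828  0.16      ] skirt centre top [[338.42778077 285.23996438]] [[333.71112309 340.95985753]]
[ 0.15887535 -0.87373599  0.9208578 ]
```

play_rows(
  deltas=[1,-0.62,0.74,-0.05,0,1,-0.62,0.74,-0.05,0,1,-0.62,0.74,-0.05,0,1,-0.62,0.74,-0.05,0,1,-0.62,0.74,-0.05,0,1,-0.62,0.74,-0.05,0,1,-0.62,0.74,0,0,1,-0.62,0.74,0,0,1,-0.62,0.74,0,0,1,-0.62,0.74,0,0],
)

```text
clock: 1.35
eef_pos: [0.467, -0.0543, 0.247]
tool_rot: [0.823, 0.568, -0.002, 0.001]
ft_force: [0.8, -0.0, 0.3]
grip_width: 0.0857
```

play_rows(
  deltas=[1,0,0,0,-10,1,0,0,0,-10,1,0,0,0,-10,1,0,0,0,-10,1,0,0,0,-6,1,0,0,0,0],
)

```text
clock: 2.1
eef_pos: [0.4666, -0.0597, 0.2429]
tool_rot: [0.529, 0.849, -0.004, -0.003]
ft_force: [-0.1, 0.3, 0.2]
grip_width: 0.0854
```

```bash
cat >> h.py <<'E'
from scipy.spatial.transform import Rotation as Ro
def st(goal=None,phi=None):
    o=bot.get_obs(); R=Ro.from_quat(o["tool_rot"]).as_matrix(); p=np.array(o["eef_pos"]); f=np.degrees(np.arctan2(R[1,0],R[0,0]))
    print("t",round(o["clock"],2),"p",p.round(4),"phi",round(f,2),"tz",R[:,2].round(3),"F",np.round(o["ft_force"],2),"M",np.round(o["ft_torque"],3),"tau6",round(o["tau"][5],3),"w",round(o["grip_width"],4),"j6",round(o["joint_pos"][5],3))
    if goal is not None: print("units",(R.T@(np.array(goal)-p)/.06).round(3),"turn",None if phi is None else round((f-phi+180)%360-180,1))
E
python3 -c "
from h import *
st([.5203,-.1464,.23],115.5)"
```

```text
t 2.1 p [ 0.4666 -0.0597  0.2429] phi 116.14 tz [-0.01  -0.003 -1.   ] F [-0.12  0.33  0.24] M [-0.011 -0.002 -0.027] tau6 -0.191 w 0.0854 j6 -0.581
units [-1.692  0.169  0.212] turn 0.6
```

play_rows(
  deltas=[1,-0.85,0.08,0,0.6,1,-0.85,0.08,0,0,1,0,0,0,0],
)

```text
clock: 2.48
eef_pos: [0.5205, -0.1485, 0.2417]
tool_rot: [0.535, 0.845, -0.004, -0.004]
ft_force: [-0.0, 1.0, -0.4]
grip_width: 0.0856
```

```bash
python3 - <<'E'
from h import *
st([.5203,-.1464,.163],115.5)
c=vision.camera("wrist"); cv2.imwrite("pics/w1.png",c["color"]); pickle.dump(c,open("w1.pkl","wb"))
print(proj(c,[[.5203,-.1464,.190],[.5203,-.1464,.155],[.547,-.1333,.19],[.4938,-.1588,.19]]))
E
```

```text
t 2.48 p [ 0.5205 -0.1485  0.2417] phi 115.34 tz [-0.011 -0.002 -1.   ] F [-0.    1.   -0.39] M [ 0.029 -0.003  0.037] tau6 -0.113 w 0.0856 j6 -0.717
units [0.03  0.026 1.311] turn -0.2
[[317.4545446  273.89499333]
 [317.13453038 251.68568386]
 [318.15490168 326.04126268]
 [317.81148581 217.81798641]]
```

View pics/w1.png

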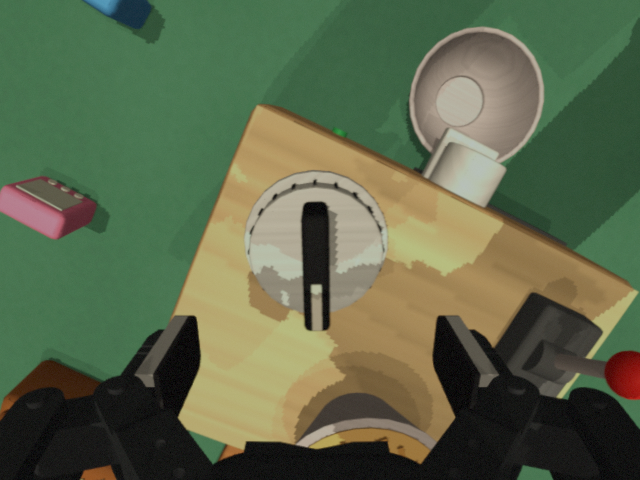

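Wrist view: the bar runs (314,204)–(317,330), centred between the fingers (tips at columns 185 and 450) and within 1° of the jaw normal. Its centre is about 3 mm nearer the robot than estimated, so I descend at (0.5185, -0.147).

play_rows(
  deltas=[1,0.03,0.03,0.6,0,1,0,0.03,0.5,0,1,0,0,0,0],
)

```text
clock: 2.9
eef_pos: [0.5201, -0.1417, 0.175]
tool_rot: [0.535, 0.845, -0.003, -0.005]
ft_force: [0.5, -0.1, -0.1]
grip_width: 0.0852
```

```bash
python3 -c "
from h import *
st([.5185,-.147,.163],115.5)"
```

```text
t 2.9 p [ 0.5201 -0.1417  0.175 ] phi 115.35 tz [-0.012 -0.001 -1.   ] F [ 0.45 -0.07 -0.09] M [-0.033 -0.003  0.005] tau6 -0.001 w 0.0852 j6 -0.706
units [-0.07 -0.06  0.2 ] turn -0.2
```

play_rows(
  deltas=[1,-0.07,-0.06,0.2,0,1,0,0,0,0,0.4,0,0,0,0],
)

```text
clock: 3.28
eef_pos: [0.5194, -0.1468, 0.1655]
tool_rot: [0.535, 0.845, -0.003, -0.003]
ft_force: [0.1, 0.2, 0.6]
grip_width: 0.0699
```

```bash
python3 -c "
from h import *
st([.5185,-.147,.163],115.5)"
```

```text
t 3.27 p [ 0.5194 -0.1468  0.1655] phi 115.37 tz [-0.008 -0.002 -1.   ] F [0.11 0.18 0.65] M [-0.003 -0.025  0.021] tau6 -0.001 w 0.0699 j6 -0.716
units [ 0.003 -0.015  0.042] turn -0.1
```

play_rows(
  deltas=[0,0,0,0,0,0,0,0,0,0,0,0,0,0,0,0,0,0,0,0,0,0,0,0,0,0,0,0,0,0],
)

```text
clock: 4.03
eef_pos: [0.521, -0.1487, 0.1674]
tool_rot: [0.535, 0.845, -0.003, -0.0]
ft_force: [0.1, -0.8, 1.2]
grip_width: 0.0129
```

```bash
python3 -c "
from h import *
st([.5185,-.147,.163],115.5)"
```

```text
t 4.03 p [ 0.521  -0.1487  0.1674] phi 115.34 tz [-0.004 -0.006 -1.   ] F [ 0.1  -0.81  1.22] M [0.027 0.017 0.167] tau6 0.119 w 0.0129 j6 -0.717
units [ 0.044 -0.025  0.073] turn -0.2
```

play_rows(
  deltas=[0,0,0,0,5,0,0,0,0,0],
)

```text
clock: 4.28
eef_pos: [0.521, -0.1485, 0.1673]
tool_rot: [0.572, 0.82, -0.003, -0.0]
ft_force: [0.4, -0.4, 0.9]
grip_width: 0.0128
```

```bash
python3 -c "
from h import *
st()"
```

```text
t 4.28 p [ 0.521  -0.1485  0.1673] phi 110.26 tz [-0.004 -0.005 -1.   ] F [ 0.35 -0.42  0.95] M [ 0.023  0.006 -0.033] tau6 0.128 w 0.0128 j6 -0.628
```

play_rows(
  deltas=[0,0,0,0,6,0,0,0,0,0],
)

```text
clock: 4.53
eef_pos: [0.5209, -0.1484, 0.1674]
tool_rot: [0.614, 0.79, -0.003, -0.0]
ft_force: [0.6, -1.5, 0.7]
grip_width: 0.0133
```

```bash
python3 -c "
from h import *
st()"
```

```text
t 4.53 p [ 0.5209 -0.1484  0.1674] phi 104.29 tz [-0.004 -0.005 -1.   ] F [ 0.59 -1.48  0.65] M [ 0.116 -0.001 -0.003] tau6 0.214 w 0.0133 j6 -0.524
```

play_rows(
  deltas=[0,0,0,0,6,0,0,0,0,0],
)

```text
clock: 4.78
eef_pos: [0.5209, -0.1482, 0.1673]
tool_rot: [0.653, 0.757, -0.003, -0.0]
ft_force: [0.6, -0.6, -0.1]
grip_width: 0.013
```

```bash
python3 -c "
from h import *
st()"
```

```text
t 4.78 p [ 0.5209 -0.1482  0.1673] phi 98.45 tz [-0.004 -0.004 -1.   ] F [ 0.56 -0.62 -0.13] M [ 0.051 -0.001 -0.054] tau6 0.102 w 0.013 j6 -0.422
```

```bash
cat >> h.py <<'E'
def avg(n=4):
    M=[];t6=[]
    for i in range(n):
        o=bot.get_obs(); M.append(o["ft_torque"][2]); t6.append(o["tau"][5])
        if i<n-1: vision.camera("wrist")
    st(); print("Mz",np.round(M,3),"mean",np.mean(M).round(3),"tau6",np.round(t6,3))
E
echo
```

play_rows(
  deltas=[0,0,0,0,7,0,0,0,0,0],
)

```text
clock: 5.03
eef_pos: [0.5209, -0.148, 0.1673]
tool_rot: [0.697, 0.718, -0.003, 0.0]
ft_force: [0.6, -1.2, -0.0]
grip_width: 0.0126
```

```bash
python3 -c "
from h import *
avg()"
```

```text
t 5.17 p [ 0.5209 -0.148   0.1673] phi 91.65 tz [-0.004 -0.004 -1.   ] F [-0.35 -1.17  1.37] M [ 0.146 -0.001  0.032] tau6 0.021 w 0.0129 j6 -0.303
Mz [-0.038 -0.005  0.086  0.032] mean 0.019 tau6 [0.183 0.035 0.013 0.021]
```

play_rows(
  deltas=[0,0,0,0,6,0,0,0,0,5,0,0,0,0,0],
)

```text
clock: 5.55
eef_pos: [0.521, -0.1477, 0.1673]
tool_rot: [0.762, 0.647, -0.002, 0.0]
ft_force: [1.3, -0.3, 0.0]
grip_width: 0.0129
```

```bash
python3 -c "
from h import *
avg()"
```

```text
t 5.7 p [ 0.521  -0.1477  0.1673] phi 80.66 tz [-0.004 -0.003 -1.   ] F [-0.12 -0.48  0.82] M [ 0.204 -0.091 -0.088] tau6 -0.101 w 0.0126 j6 -0.111
Mz [-0.158 -0.127 -0.148 -0.088] mean -0.13 tau6 [ 0.003 -0.104 -0.104 -0.101]
```

play_rows(
  deltas=[0,0,0,0,3,0,0,0,0,0],
)

```text
clock: 5.95
eef_pos: [0.521, -0.1477, 0.1673]
tool_rot: [0.778, 0.628, -0.002, 0.0]
ft_force: [-0.1, -0.5, 0.1]
grip_width: 0.0128
```

```bash
python3 -c "
from h import *
avg()"
```

```text
t 6.1 p [ 0.521  -0.1477  0.1673] phi 77.8 tz [-0.004 -0.003 -1.   ] F [ 0.77 -1.2   0.68] M [ 0.246 -0.024  0.17 ] tau6 0.157 w 0.0129 j6 -0.061
Mz [0.105 0.137 0.153 0.17 ] mean 0.141 tau6 [0.21  0.149 0.143 0.157]
```

play_rows(
  deltas=[0,0,0,0,3,0,0,0,0,0],
)

```text
clock: 6.35
eef_pos: [0.521, -0.1476, 0.1674]
tool_rot: [0.794, 0.608, -0.002, 0.0]
ft_force: [0.3, -0.8, -0.0]
grip_width: 0.0128
```

```bash
python3 -c "
from h import *
avg()"
```

```text
t 6.5 p [ 0.521  -0.1475  0.1673] phi 74.85 tz [-0.004 -0.003 -1.   ] F [ 0.13 -0.42  0.08] M [ 0.261 -0.099  0.14 ] tau6 0.099 w 0.0129 j6 -0.009
Mz [0.036 0.083 0.095 0.14 ] mean 0.089 tau6 [0.17  0.109 0.094 0.099]
```

play_rows(
  deltas=[0,0,0,0,6,0,0,0,0,6,0,0,0,0,0],
)

```text
clock: 6.88
eef_pos: [0.5212, -0.1472, 0.1673]
tool_rot: [0.854, 0.52, -0.002, 0.0]
ft_force: [-0.7, -1.0, -0.1]
grip_width: 0.0127
```

```bash
python3 -c "
from h import *
avg()"
```

```text
t 7.03 p [ 0.5212 -0.1472  0.1674] phi 62.64 tz [-0.003 -0.002 -1.   ] F [1.27 0.55 0.22] M [ 0.313 -0.084 -0.164] tau6 -0.126 w 0.0126 j6 0.204
Mz [-0.15  -0.137 -0.192 -0.164] mean -0.161 tau6 [ 0.014 -0.107 -0.137 -0.126]
```

play_rows(
  deltas=[0,0,0,0,3,0,0,0,0,0],
)

```text
clock: 7.28
eef_pos: [0.5213, -0.1471, 0.1673]
tool_rot: [0.867, 0.499, -0.002, 0.0]
ft_force: [-0.2, -0.8, -0.7]
grip_width: 0.0133
```

```bash
python3 -c "
from h import *
avg()"
```

```text
t 7.42 p [ 0.5213 -0.1472  0.1673] phi 59.82 tz [-0.003 -0.003 -1.   ] F [0.41 0.06 0.15] M [ 0.223 -0.105  0.473] tau6 0.455 w 0.0129 j6 0.253
Mz [0.382 0.389 0.425 0.473] mean 0.417 tau6 [0.506 0.441 0.439 0.455]
```

The resistance jumps to 0.45 N m at 59.8°, against 0.15 N m just past the earlier notches. That puts the touch notch at about 62°, with the other notches at 80, 98 and 116. I now back off four clicks, to about 134°.

play_rows(
  deltas=[0,0,0,0,-9,0,0,0,0,-9,0,0,0,0,-9,0,0,0,0,-9,0,0,0,0,-9,0,0,0,0,-9,0,0,0,0,-9,0,0,0,0,-8,0,0,0,0,0],
)

```text
clock: 8.55
eef_pos: [0.5212, -0.1492, 0.1674]
tool_rot: [0.4, 0.917, -0.003, -0.0]
ft_force: [-0.4, 1.0, 0.7]
grip_width: 0.0129
```

```bash
python3 -c "
from h import *
avg()"
```

```text
t 8.7 p [ 0.5212 -0.1491  0.1674] phi 132.8 tz [-0.003 -0.005 -1.   ] F [ 0.54 -0.1  -0.51] M [ 0.182 -0.014  0.121] tau6 0.1 w 0.0128 j6 -1.023
Mz [0.115 0.16  0.063 0.121] mean 0.115 tau6 [-0.091  0.039  0.085  0.1  ]
```

play_rows(
  deltas=[0,0,0,0,-1.2,0,0,0,0,0,0.3,0,0,0,0,0.6,0,0,0,0,0.6,0,0,0,0,0.6,0,0,0,0,0.6,0,0,-0.6,0,0.6,0,0,-0.7,0,0.6,0,0,-0.5,0,0.6,0,0,0,0],
)

```text
clock: 9.95
eef_pos: [0.5205, -0.1486, 0.2774]
tool_rot: [0.391, 0.92, -0.004, -0.002]
ft_force: [0.5, -0.2, -0.4]
grip_width: 0.0513
```

```bash
python3 - <<'E'
from h import *
st()
c=vision.camera("wrist"); t=vision.camera("top"); s=vision.camera("side")
for n,k in(("w2",c),("t2",t),("s2",s)): pickle.dump(k,open(n+".pkl","wb"))
cv2.imwrite("pics/w2.png",c["color"])
r=red(t);q=red(s); print(r,q,tri(t,r[0],s,q[0]))
E
```

```text
t 9.95 p [ 0.5205 -0.1486  0.2774] phi 133.91 tz [-0.007 -0.005 -1.   ] F [ 0.47 -0.22 -0.35] M [ 0.022 -0.044  0.009] tau6 0.0 w 0.0513 j6 -1.041
(array([306.325 , 244.2375]), array([302, 240,  10,  10,  80], dtype=int32)) (array([291.47222222, 212.73611111]), array([287, 209,  10,   9,  72], dtype=int32)) (array([0.49455755, 0.02852125, 0.21121301]), [np.float64(0.00016700120752571247), np.float64(0.0001670012075259267)])
```

View pics/w2.png

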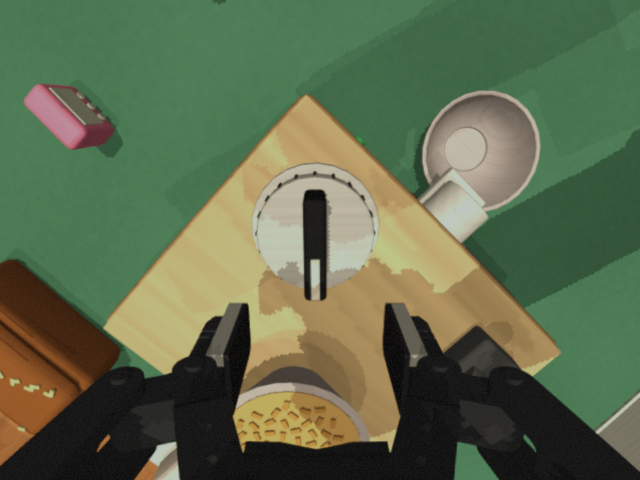

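The dial's bar stands aligned with the tool at 134° (wrist view (315,190)–(315,300)), so it has settled in the target notch. Lever next: ball at (0.4946, 0.0285, 0.211), unmoved.

play_rows(
  deltas=[0,0.75,0.29,0,0,0,0.75,0.29,0,0,0,0.75,0.29,0,0,0,0.75,0.29,0,0,0,0,0,0,9,0,0,0,0,9,0,0,0,0,9,0,0,0,0,9,0,0,0,0,8,0,0,0,0,0],
)

```text
clock: 11.35
eef_pos: [0.4319, 0.0354, 0.2565]
tool_rot: [0.716, 0.698, -0.018, -0.015]
ft_force: [-0.2, 0.6, -0.1]
grip_width: 0.0002
```

```bash
python3 -c "
from h import *
st([.445,.0285,.2],90)"
```

```text
t 11.35 p [0.4319 0.0354 0.2565] phi 88.6 tz [-0.047 -0.004 -0.999] F [-0.22  0.59 -0.11] M [0.006 0.012 0.003] tau6 0.251 w 0.0002 j6 0.106
units [-0.105  0.264  0.931] turn -1.4
```

play_rows(
  deltas=[0,-0.1,0.1,0.5,-1.4,0,0,0.1,0.42,0,0,0,0,0,0],
)

```text
clock: 11.72
eef_pos: [0.4399, 0.0288, 0.1974]
tool_rot: [0.704, 0.71, -0.019, -0.017]
ft_force: [-0.0, 0.4, 0.3]
grip_width: 0.0001
```

```bash
python3 -c "
from h import *
st([.47,.0285,.2],90)"
```

```text
t 11.72 p [0.4399 0.0288 0.1974] phi 90.46 tz [-0.05  -0.004 -0.999] F [-0.    0.42  0.27] M [ 0.018 -0.042  0.041] tau6 0.005 w 0.0001 j6 0.058
units [-0.008  0.499 -0.068] turn 0.5
```

play_rows(
  deltas=[0,0,0.22,-0.02,0,0,0,0.22,-0.02,0,0,0,0.22,-0.02,0,0,0,0.22,-0.02,0,0,0,0.2,-0.02,0,0,0,0,0,0],
)

```text
clock: 12.48
eef_pos: [0.5119, 0.0296, 0.2051]
tool_rot: [0.703, 0.711, -0.017, -0.014]
ft_force: [-0.3, -0.1, -1.0]
grip_width: -0.0002
```

```bash
python3 - <<'E'
from h import *
st([.529,.0285,.2],90)
s=vision.camera("side"); q=red(s); print(q)
t=vision.camera("top"); print(red(t))
cv2.imwrite("pics/s3.png",cv2.resize(s["color"][170:300,220:380],None,fx=4,fy=4,interpolation=cv2.INTER_CUBIC))
E
```

```text
t 12.47 p [0.5119 0.0296 0.2051] phi 90.66 tz [-0.045 -0.004 -0.999] F [-0.27 -0.14 -1.05] M [-0.045 -0.034 -0.013] tau6 -0.0 w -0.0002 j6 0.047
units [-0.021  0.289  0.072] turn 0.7
(array([312.38888889, 206.36111111]), array([309, 203,   7,   7,  36], dtype=int32))Traceback (most recent call last):
  File "<stdin>", line 4, in <module>
  File "h.py", line 19, in red
    n,l,s,ce=cv2.connectedComponentsWithStats(m.astype(np.uint8)); i=1+np.argmax(s[1:,4]); return ce[i],s[i]
                                                                       ~~~~~~~~~^^^^^^^^^
    return _wrapfunc(a, 'argmax', axis=axis, out=out, **kwds)
    return bound(*args, **kwds)
ValueError: attempt to get argmax of an empty sequence
```

play_rows(
  deltas=[0,0,0.13,0.01,0,0,0,0.13,0.01,0,0,0,0,0,0],
)

```text
clock: 12.95
eef_pos: [0.5267, 0.0297, 0.2032]
tool_rot: [0.703, 0.711, -0.017, -0.015]
ft_force: [-0.1, 0.1, -0.2]
grip_width: -0.0
```

```bash
python3 - <<'E'
from h import *
st([.53,.0285,.2],90)
E
```

```text
t 12.95 p [0.5267 0.0297 0.2032] phi 90.67 tz [-0.046 -0.004 -0.999] F [-0.06  0.12 -0.17] M [ 0.007 -0.027 -0.017] tau6 -0.001 w -0.0 j6 0.046
units [-0.021  0.057  0.052] turn 0.7
```

play_rows(
  deltas=[0,0,0.06,0,0,0,0,0,0,0],
)

```text
clock: 13.2
eef_pos: [0.5303, 0.0298, 0.2027]
tool_rot: [0.703, 0.711, -0.018, -0.015]
ft_force: [0.3, -0.7, -0.2]
grip_width: -0.0002
```

```bash
python3 - <<'E'
from h import *
st([.53,.0285,.2],90)
E
```

```text
t 13.2 p [0.5303 0.0298 0.2027] phi 90.67 tz [-0.047 -0.004 -0.999] F [ 0.35 -0.75 -0.16] M [-0.037 -0.042 -0.004] tau6 -0.0 w -0.0002 j6 0.045
units [-0.021 -0.002  0.046] turn 0.7
```

play_rows(
  deltas=[0,0,0.05,0,0,0,0,0,0,0],
)

```text
clock: 13.45
eef_pos: [0.5326, 0.0298, 0.2024]
tool_rot: [0.703, 0.711, -0.018, -0.016]
ft_force: [-1.3, 0.5, -0.4]
grip_width: 0.0003
```

play_rows(
  deltas=[0,0,0.05,0,0,0,0,0,0,0],
)

```text
clock: 13.7
eef_pos: [0.5325, 0.0298, 0.2023]
tool_rot: [0.703, 0.711, -0.021, -0.018]
ft_force: [-1.2, 0.0, 0.1]
grip_width: 0.0
```

```bash
python3 - <<'E'
from h import *
st()
s=vision.camera("side"); 
cv2.imwrite("pics/s4.png",cv2.resize(s["color"][170:300,220:380],None,fx=4,fy=4,interpolation=cv2.INTER_CUBIC))
E
```

```text
t 13.7 p [0.5325 0.0298 0.2023] phi 90.67 tz [-0.055 -0.004 -0.999] F [-1.16  0.01  0.12] M [-0.039  0.155 -0.032] tau6 -0.004 w 0.0 j6 0.045
```

View pics/s4.png

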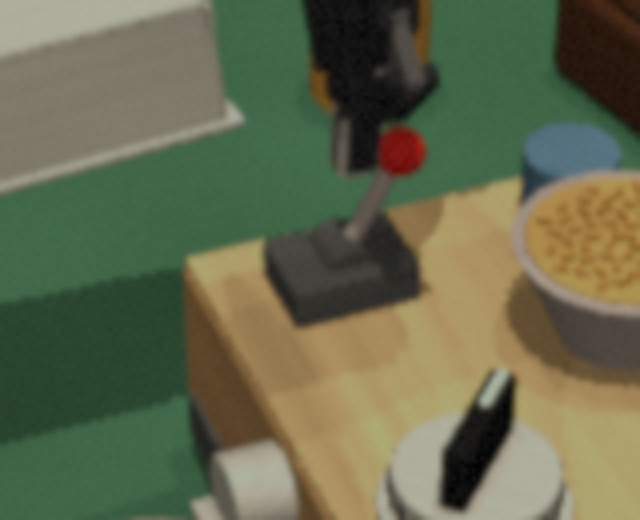

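Side view: the lever now leans back with the ball at about (401,150) in the crop, the fingers in contact. TCP x stopped advancing at 0.5325. I push a little more to confirm the end stop.

play_rows(
  deltas=[0,0,0.1,0,0,0,0,0.1,0,0,0,0,0.1,0,0],
)

```text
clock: 14.12
eef_pos: [0.5331, 0.0297, 0.2023]
tool_rot: [0.702, 0.71, -0.033, -0.03]
ft_force: [-18.8, -0.5, 12.5]
grip_width: 0.0001
```

```bash
python3 - <<'E'
from h import *
st()
s=vision.camera("side"); q=red(s); print(q, ray(s,q[0]))
# predicted ball px for lock = .9, 1.0 (pivot from start ball)
for px in(.520,.522,.524):
  print(px,[proj(s,[px+.065*np.sin(a-.5),.029,.152+.065*np.cos(a-.5)]).round(1) for a in(.05,.8,.9,1.)])
E
```

```text
t 14.12 p [0.5331 0.0297 0.2023] phi 90.68 tz [-0.09  -0.004 -0.996] F [-18.77  -0.5   12.52] M [-0.075  3.884 -0.04 ] tau6 -0.052 w 0.0001 j6 0.044
(array([319.53333333, 207.13333333]), array([318, 205,   4,   5,  15], dtype=int32)) (array([ 0.15887535, -0.87373599,  0.9208578 ]), array([ 0.32642034,  0.74369674, -0.58658414]))
0.52 [array([[290. , 213.2]]), array([[312.2, 206.7]]), array([[315.1, 206.9]]), array([[317.7, 207.5]])]
0.522 [array([[290.9, 213. ]]), array([[313.2, 206.5]]), array([[316. , 206.7]]), array([[318.6, 207.3]])]
0.524 [array([[291.9, 212.8]]), array([[314.1, 206.2]]), array([[316.9, 206.5]]), array([[319.6, 207. ]])]
```

Hard stop: 19 N with no further motion, and the ball's image position matches lock ≈ 1.0. I back away and rise clear.

play_rows(
  deltas=[0,0,-0.3,0,0,0,0,-0.5,0,0,0,0,-0.7,-0.1,0,0,0,0,-0.8,0,0,0,0,-0.8,0,0,0,-0.5,-0.5,0,0,0,-0.8,0,0,0,0,-0.8,0,0,0,0,0,0,0],
)

```text
clock: 15.3
eef_pos: [0.3258, 0.0278, 0.3549]
tool_rot: [0.702, 0.711, -0.031, -0.029]
ft_force: [0.2, 0.2, 0.4]
grip_width: 0.0
```

```bash
python3 - <<'E'
from h import *
st()
s=vision.camera("side");t=vision.camera("top"); a=red(t);b=red(s); X=tri(t,a[0],s,b[0]); print(X, "lock~",.5+np.arcsin((X[0][0]-.522)/.065))
cv2.imwrite("pics/t5.png",t["color"])
z=lambda c,r:cv2.resize(c["color"][r[0]:r[1],r[2]:r[3]],None,fx=2.5,fy=2.5,interpolation=cv2.INTER_CUBIC)
cv2.imwrite("pics/f5.png",np.hstack([z(t,(140,320,270,430)),z(s,(195,375,225,385))]))
E
```

```text
t 15.3 p [0.3258 0.0278 0.3549] phi 90.67 tz [-0.085 -0.004 -0.996] F [0.21 0.19 0.36] M [ 0.054 -0.17   0.018] tau6 0.012 w 0.0 j6 0.071
(array([0.55516428, 0.02926609, 0.20881218]), [np.float64(0.0003626623016805725), np.float64(0.0003626623016805377)]) lock~ 1.0354401641121318
```

View pics/f5.png

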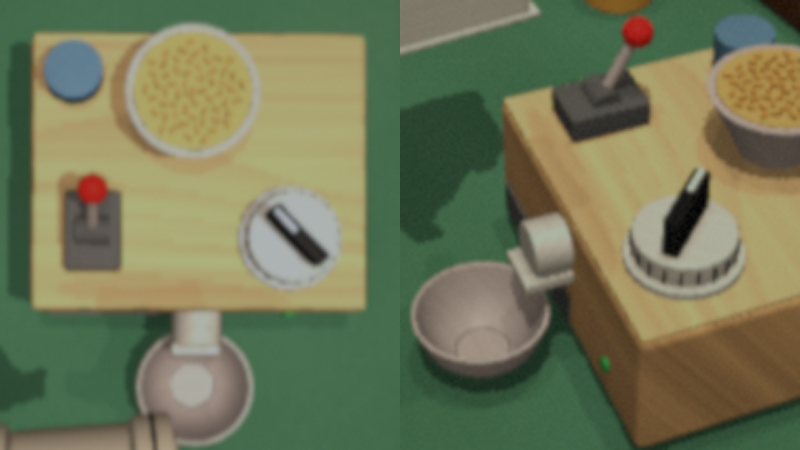

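View pics/t5.png

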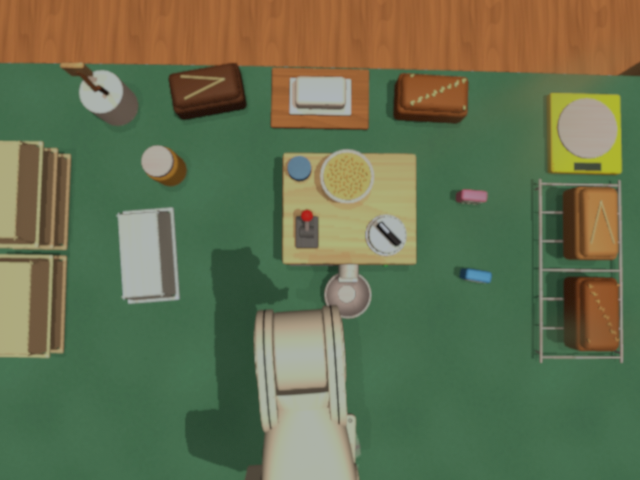

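Everything else stands where it was; the lever is fully back and the bar is one click (about 18°) open of its start, as 3 clicks in and 4 out should give.

```bash
python3 -c "
from workcell import ticket
print(ticket.job_done())"
```

```text
the job is handed in; nothing more can be done
None
```

The mill is set four clicks open from the touch notch, the lock lever is fully over to the back, and I handed the job in at about 15.4 s (limit 72 s). The hand-in gives no verdict.

- **Finding the touch:** I turned the dial clockwise by the grip bar. Just past one of the notches on the way it resisted about 0.15 N m. Just past the third notch from the start it jumped to about 0.45 N m, so I took that as the touch and stopped about 2° past it.
- **Backing off:** I turned it counter-clockwise 72° from that notch and let go. The wrist camera showed the bar still lined up with the gripper at 134°, the expected notch. In the last picture the bar reads roughly 47° against 44° expected, well within half a click.
- **Locking:** I pushed the lever with the closed fingers until it stopped, at about 19 N with no more movement. The ball's measured position gives a lever angle of about 1.03 rad, which matches full lock (1.0) within measuring error.
- **Final check:** the arm is clear of everything with almost no force on it, and the bowl, pot, tin, jar and both timers show no movement in the last pictures.
- **Disagreement:** the gripper had tilted about 5° by the end, from drift and the last push on the lever. It had no effect I could see.

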